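Key a filter cell onto an inspection camera and hold it home

ROBOT

A 6-joint arm with a two-finger parallel gripper is mounted at the origin on a cart in front of the work surface, level with it; the furniture and walls round the work are solid. World frame = base frame: x ahead of the robot, y to its left, z up, the work surface at z = 0. Lengths are in mm, angles in rad, forces in N, time in s.
With the tool pointing down it reaches from about 375 to 925 mm from the base axis. Payload 5.7 kg.
Tool frame: the origin (TCP) lies midway between the tips of the shut fingers; the grasp point (between the pads) lies env.hold_point_z behind it (env.hold_point_z is the distance from the TCP to the grasp point, in mm); z points along the fingers, y is the line along which they close (so a half turn about z gives the same grasp; the last joint's range is limited). The gripper opens to 88 mm and grips with 3 to 60 N. Pads are 20 mm wide; open, the fingers measure 115 mm over their backs; the gripper's body (75 mm by 178 mm) begins 61 mm behind the grasp point.
Start: joints at [-1.256, 0.359, 1.51, -0, 1.272, -0.115], TCP at [249.995, -545.403, 222.623] pointing down, gripper open.
Joint ranges: [-2.97, 2.97], [-1.01, 2.36], [0.21, 2.38], [-0.96, 4.11], [0.2, 2.71], [-2.98, 2.98]. Speed limits (rad/s): [2.39, 2.39, 3.14, 3.14, 3.14, 3.14].

INTERFACE

Orientations are given as a unit quaternion [x, y, z, w].
In Python, from plant import env gives the robot as it stands. The module is installed in compiled form; this text tells all that it offers.
- The arm moves only by the tool arm_command, never from a script. Its argument "deltas" is a list of rows, each a list of 5 numbers: the gripper's target within -1 to 1 (shut at 1, half-way at 0, fully open at -1), then the shift along the world's x, y, z in m, then the turn about the world's z in degrees. A call has exactly 10 rows; each row shifts and turns the commanded pose from where the row before left it; what a row does not reach is not made up. A row lasts 1/10 s, in which the tool goes at most 50 mm and 8.59 degrees, less where a joint would pass 70% of its speed; a pose out of reach is approached as far as the arm can. A call is refused whole if a number of a shift passes 0.05 or a number of a turn 8.59, either way. A call with a gripper value outside its range is refused whole. The fingers move at their own pace and stop on an object; "force" is the grip in N (left out, the last holds). Time passes only in rows, so rows that do not move let the fingers close, or fill a call up. It gives the time, the measured TCP pose, the force, the opening and the grip force at its end, in the units of the state.
- env.sense(): the state, without advancing time (a new reading comes with each control period).
- env.grab_frame(name): name is "scene" or "side" or "wrist"; returns a dict with "color" (400x640x3 uint8, red, green, blue), "range_z" (400x640 float32, mm along the optical axis (not along the pixel's ray), 0 where there is no reading), "camera_matrix" (3x3 intrinsics, pixels), "k1" (the pictures are not rectified: a ray, as slopes to the right and down, at radius r is drawn at 1 + k1 r^2 times it, then the intrinsics apply), "origin" and "rotation" of the camera in the world; the wrist camera has in their place "tool_from_camera" (4x4, takes a point from camera to tool coordinates, whose origin is the TCP and whose axes are the flange's). Camera axes: x right, y down, z forward; pixel columns grow to the right and rows downward; lengths in mm; the calibration is good to about 2 mm. A picture is of the moment at which its call begins: read the wrist's pose just before it.
- env.close_job(): hands the job in; it is judged then, once.
The state is a dict: "t": time; "joint_positions": joint angles; "qd": joint speeds; "joint_efforts": joint torques, N m; "ee_pos": TCP position; "eef_rot": TCP orientation; "contact_force": force on the tool from outside, world axes, zero at the start; "torque": the same for the moment, N m; "grip_width": finger opening in mm; "gripper_force": force on a finger pad.
Only numpy, scipy, OpenCV 4.12 (cv2) and the standard library are available. Lean on these libraries where they do the work, as an engineer would, in place of code of your own. Each camera call takes 0.05 s, during which the arm holds its last target. There are 200 camera calls.

TASK

Pick up the knurled metal filter cell and set it, open end down, over the upright lens mount of the inspection camera; its keyways are hidden inside, so turn it with light pressure until they drop over the mount's four pins, then push it fully home against the spring ring. Finish while still holding it pushed fully home: a spring lifts it as soon as it is let go. Leave the small white jar and the needle-nose pliers where they are.

Things in the scene. Friction and masses are not known exactly. Their poses are not given: they have to be found in the camera images.
- collar_center (a point): Centre (half-way up) of the filter cell: a loose knurled aluminium collar, diameter 48 mm, height 42 mm, 60 to 130 g, standing open end down on the bench; z is its axis, up. Closed on top by a flat 7 mm cap with a grey glass disc. On the mount its centre is 33 mm above the flange while it rests on the pins, 27 mm when keyed and meeting the spring ring, 21 mm when fully home.
- camera_seat (a point): Centre of the upper face of the round 60 mm aluminium flange on the inspection camera, a black box 90x90x34 mm fixed to the bench; 40 mm above the bench, z up. The lens mount stands here on the same axis: an upright aluminium spigot of 28 mm diameter. The mount's angle differs each time and is not tied to the camera's.
- seat_ring (a joint): Travel of the dark spring ring round the foot of the spigot, in m: 0 when up (6 mm above the flange), 0.006 when the filter cell presses it flush with the flange. It pushes back with about 4 N at first and 8 N at 0.006.
- white_jar_center (a point): Centre of a small white screw-cap jar, 41 mm in diameter and 42 mm high, standing loose on the bench; not needed, leave it.
- pliers_center (a point): Centre of needle-nose pliers, 75x154x12 mm, lying loose on the bench; not needed, leave them.
- collar_rim (a point): Centre of the filter cell's open lower rim, 21 mm below its centre. Bore 30.6 mm wide, 35 mm deep. In its wall are four keyways a quarter turn apart, each 8 mm wide, running the full depth, not visible from outside. From any angle, turning at most a quarter turn either way brings keyways over the pins. Fully home, this rim sits on the flange.
- mount_top (a point): Top of the spigot, on its axis, 34 mm above the flange. Its top 7 mm tapers to 18 mm diameter, which guides the cell on. Four steel pins 4 mm thick stick out sideways from the spigot, a quarter turn apart, to 18 mm from the axis; their upper edge is 12 mm above the flange. A cell let go on them stands level and settles on the axis.
There are look-alikes about, which are no part of the job. Of the things that look like the part that bears camera_seat, the smallest one is meant. Leave any blue or yellow look-alike of the part that bears collar_center alone.

How it is judged (in metres and radians):
On the way, in this order (a step that is already met when the one before it is completed fails the run):
1. the filter cell is lifted clear of the bench (height (world z) of collar_center above 0.06 m), for 0.1 s.
2. the filter cell is over the spigot, upright and on its axis (horizontal distance between collar_center and camera_seat below 0.005 m and angle between collar_center's own z axis and vertical below 0.15 rad and z of collar_center in the frame of camera_seat below 0.054 m).
At the end, for the whole second after the job is handed in: The filter cell is on the mount, centred within 4 mm and upright within 0.08 rad, its centre less than 23 mm above the flange (home is 21 mm), the spring ring pressed at least 4 mm, and the fingers still bear on the cell with more than 2 N (horizontal distance between collar_center and camera_seat below 0.004 m and angle between collar_center's own z axis and vertical below 0.08 rad and z of collar_center in the frame of camera_seat below 0.023 m and value of joint seat_ring above 0.004 m and contact force between the fingers and collar above 2 N); the arm keeps its last pose, push and grip.
It fails at once if the white jar is moved by more than 30 mm (distance of white_jar_center from where it was at the start of the episode above 0.03 m).
It fails at once if the pliers are moved by more than 30 mm (distance of pliers_center from where it was at the start of the episode above 0.03 m).
It also fails if it takes over 70 s, if anything falls off the work surface, if the arm or the gripper's body presses on something with over 40 N, if the wrist force passes 120 N, or if a joint passes its speed limit or range.

## Working session

There is one attempt and no reset: what is moved stays moved. The work goes in short steps, Python scripts to look and compute and a tool call to move; the robot and the scene stay as the last step left them, time stands still between calls to the robot, and variables do not carry over. Pictures are saved under pics/ and viewed, at most 10 in all, crops included, and the job is handed in when it is done.

Besides the shell and the picture viewer there is one more tool, called after "Call:" by a JSON object that holds its "name" and its "arguments", one argument or row to a line. arm_command: Moves the arm, as the interface text tells. Its arguments: {"type":"object","properties":{"deltas":{"type":"array","items":{"type":"array","items":{"type":"number"}}},"force":{"type":"number"}},"required":["deltas"]}

```bash
mkdir -p pics
cat > h.py <<'E'
import numpy as np, cv2
from plant import env
from scipy.spatial.transform import Rotation as R
def grab(n):
    s=env.sense(); f=env.grab_frame(n)
    if n=="wrist":
        T=np.eye(4);T[:3,:3]=R.from_quat(s["eef_rot"]).as_matrix();T[:3,3]=s["ee_pos"]
        M=T@np.array(f["tool_from_camera"]); f["origin"]=M[:3,3]; f["rotation"]=M[:3,:3]
    f["K"]=np.array(f["camera_matrix"],float); f["D"]=np.array([f["k1"],0,0,0,0],float)
    f["R"]=np.array(f["rotation"]);f["o"]=np.array(f["origin"])
    return f
def rays(f,px):
    u=cv2.undistortPoints(np.array(px,float).reshape(-1,1,2),f["K"],f["D"])[:,0]
    return np.c_[u,np.ones(len(u))]@f["R"].T
def onz(f,px,z):
    d=rays(f,px); return f["o"]+d*((z-f["o"][2])/d[:,2])[:,None]
def depthpt(f,px):
    px=np.array(px).reshape(-1,2).astype(int); d=rays(f,px); return f["o"]+d*f["range_z"][px[:,1],px[:,0]][:,None]
def cloud(f):
    v,u=np.mgrid[0:400,0:640]; return depthpt(f,np.c_[u.ravel(),v.ravel()]).reshape(400,640,3)
def save(f,name,crop=None,s=1):
    im=f["color"][...,::-1]
    if crop: x0,y0,x1,y1=crop; im=im[y0:y1,x0:x1]
    cv2.imwrite("pics/"+name,cv2.resize(im,None,fx=s,fy=s,interpolation=cv2.INTER_CUBIC))
E
python3 - <<'E'
from h import *
s=env.sense();print(s,env.hold_point_z)
for n in("scene","side"):
    f=grab(n);save(f,n+".png");np.save(n+".npy",cloud(f));print(n,f["o"],f["R"][:,2])
E
```

```text
{'t': 0.0, 'joint_positions': array([-1.25609973e+00,  3.59527512e-01,  1.51141733e+00,  3.44322697e-06,
        1.27253369e+00, -1.15084584e-01]), 'qd': array([-8.00961460e-06,  1.08772912e-03,  1.32908274e-03,  7.54925944e-04,
        6.44170702e-04,  2.07432954e-04]), 'joint_efforts': array([ 2.21137940e-03, -5.15358603e+01, -2.70723420e+01,  6.78752759e-02,
        3.50632053e-02, -1.32131659e-04]), 'ee_pos': array([ 249.78788547, -544.76376692,  221.80196765]), 'eef_rot': array([ 9.76999404e-01,  2.13239947e-01, -9.23182337e-05, -9.38413989e-04]), 'contact_force': array([0.0439509 , 0.34446066, 0.17528025]), 'torque': array([ 0.0135117 , -0.03076286, -0.06279641]), 'gripper_force': 0.0, 'grip_width': 87.4995416905208} 18.700000000000003Traceback (most recent call last):
  File "<stdin>", line 4, in <module>
  File "h.py", line 20, in cloud
    v,u=np.mgrid[0:400,0:640]; return depthpt(f,np.c_[u.ravel(),v.ravel()]).reshape(400,640,3)
                                      ~~~~~~~^^^^^^^^^^^^^^^^^^^^^^^^^^^^^^
  File "h.py", line 18, in depthpt
    px=np.array(px).reshape(-1,2).astype(int); d=rays(f,px); return f["o"]+d*f["range_z"][px[:,1],px[:,0]][:,None]
                                                 ~~~~^^^^^^
  File "h.py", line 14, in rays
    return np.c_[u,np.ones(len(u))]@f["R"].T
           ~~~~~~~~~~~~~~~~~~~~~~~~^~~~~~~~~
ValueError: matmul: Input operand 1 has a mismatch in its core dimension 0, with gufunc signature (n?,k),(k,m?)->(n?,m?) (size 4 is different from 3)
```

View pics/scene.png

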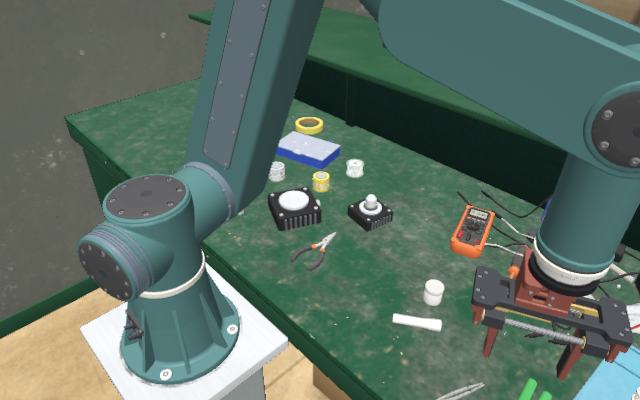

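The scene view shows two box cameras, at (294,207) and (370,212). Cell-like objects are at (277,171), (355,168), (321,181, yellow) and (433,292, white with a cap). The pliers are at (315,250). The camera rotation comes as a quaternion, so I'm fixing the helper.

```bash
sed -i 's/f\["R"\]=np.array(f\["rotation"\])/r=np.array(f["rotation"]);f["R"]=r if r.shape==(3,3) else R.from_quat(r).as_matrix()/' h.py
python3 - <<'E'
from h import *
f=grab("side");save(f,"side.png");np.save("side.npy",cloud(f));print(f["o"],f["R"][:,2])
f=grab("scene");save(f,"crop1.png",(240,100,460,310),2.8);C=cloud(f);np.save("scene.npy",C);print(f["o"],f["R"][:,2])
for p in [(277,164),(277,176),(355,162),(355,172),(321,175),(433,284),(433,295),(294,198),(370,197),(370,208),(315,250),(310,148)]:print(p,C[p[1],p[0]].round())
E
```

```text
[462.7500077  948.3697042  523.66913784] [ 0.02686852 -0.893193   -0.44887007]
[-210.06550779 -613.46301814  759.68906485] [ 0.5776299   0.58782461 -0.56639732]
(277, 164) [523. 323.  42.]
(277, 176) [505. 304.  15.]
(355, 162) [710. 169.  39.]
(355, 172) [694. 153.  16.]
(321, 175) [576. 183.  43.]
(433, 284) [ 449. -296.   41.]
(433, 295) [ 428. -312.   34.]
(294, 198) [431. 140.  53.]
(370, 197) [560. -18.  75.]
(370, 208) [556. -24.  44.]
(315, 250) [372.  -6.  -2.]
(310, 148) [672. 334.  36.]
```

View pics/crop1.png

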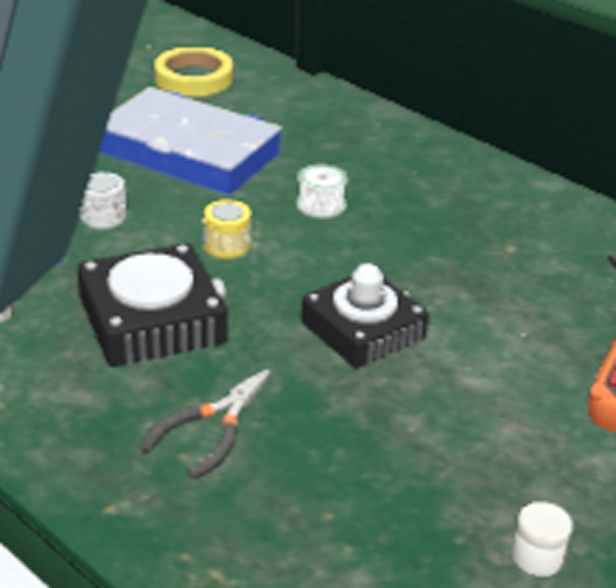

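View pics/side.png

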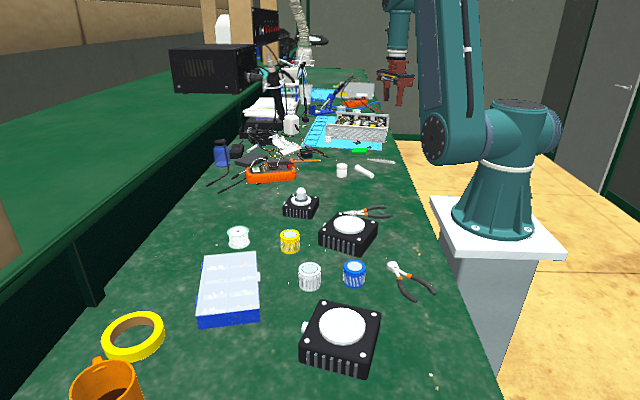

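Side view. The grey knurled cell is at (309,276). Its look-alikes are blue (354,273), yellow (290,241), the white spool (237,236) and the white jar (341,170). The mount camera, the smallest, is at (300,203), with bigger ones at (348,232) and (340,338). I choose the grey cell, then check it close up and locate it.

Run:
```python
from h import *
f=grab("side");save(f,"crop2.png",(220,180,400,300),4);C=cloud(f);S=np.load("scene.npy")
def fit(P,zlo,zhi,c,rad):
    m=(P[...,2]>zlo)&(P[...,2]<zhi)&(np.hypot(P[...,0]-c[0],P[...,1]-c[1])<rad)
    Q=P[m]; 
    if len(Q)<4: return None
    (x,y),r=cv2.minEnclosingCircle(Q[:,:2].astype(np.float32)); return len(Q),x,y,r,Q.mean(0),Q[:,2].max()
for n,p in dict(cell=(309,268),blue=(354,266),yel=(290,234),spool=(237,230),spig=(300,188)).items():
    c=C[p[1],p[0]];print(n,c.round())
    for nm,P in(("side",C),("scene",S)):
        print("  ",nm,fit(P,30 if n!="spig" else 62,60 if n!="spig" else 90,c,35))
```

```text
cell [514. 319.  43.]
   side (339, 512.9594116210938, 321.7384948730469, 24.985576629638672, array([513.0176209 , 327.0963545 ,  40.47200542]), np.float64(45.02424286413191))
   scene (128, 515.0590209960938, 316.08526611328125, 25.172571182250977, array([514.74553342, 310.66977754,  40.19775167]), np.float64(45.46116428940866))
blue [417. 304.  42.]
   side (327, 416.39715576171875, 306.6280822753906, 24.771657943725586, array([416.2365394 , 312.11546715,  40.7461124 ]), np.float64(45.38267178071703))
   scene None
yel [572. 184.  42.]
   side (238, 572.262939453125, 186.2171630859375, 25.14579963684082, array([572.52295518, 192.53333903,  40.35932865]), np.float64(45.07245561056851))
   scene (165, 575.8173828125, 183.14263916015625, 25.97419548034668, array([572.30832289, 179.18865229,  40.0236285 ]), np.float64(46.16478464406191))
spool [711. 166.  37.]
   side (208, 707.4501342773438, 170.2861785888672, 27.85466194152832, array([707.65515773, 172.65326267,  36.08645207]), np.float64(38.92582553800867))
   scene (132, 711.6671752929688, 167.9375457763672, 28.70160675048828, array([709.2260361 , 167.76424895,  36.2008238 ]), np.float64(39.94586570681065))
spig [567. -16.  76.]
   side (57, 565.0775756835938, -11.17444133758545, 13.343903541564941, array([564.57037992,  -7.69834439,  69.60034193]), np.float64(76.29745353474556))
   scene (72, 565.3140258789062, -16.719938278198242, 14.182546615600586, array([564.14475258, -19.07224768,  70.2513318 ]), np.float64(77.26597311392118))
```

View pics/crop2.png

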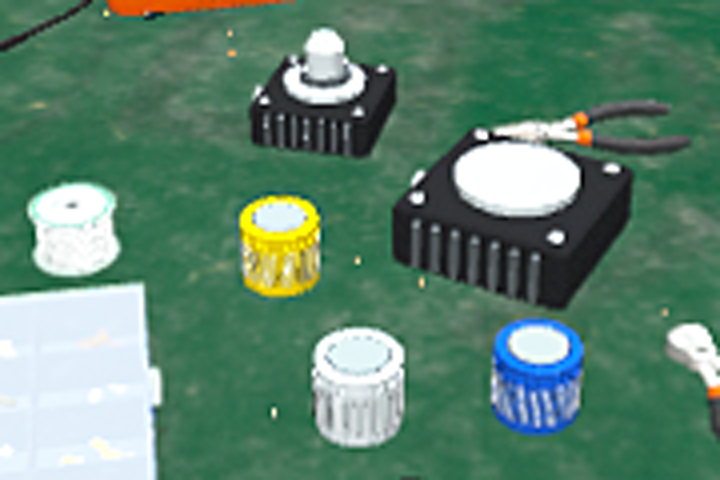

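The crop shows the bare-metal knurled cell with its grey glass at (358,385) in the crop. The yellow (280,245) and blue (540,375) ones are different. The smallest camera, with the spigot, is at (325,90). So the cell is at about (514,319) and the mount at about (565,-14). I'll move over now.

Call:
{"name": "arm_command", "arguments": {
  "deltas": [
    [-1,0.02,0.043,0,-1.2],
    [-1,0.02,0.043,0,-1.2],
    [-1,0.02,0.043,0,-1.2],
    [-1,0.02,0.043,0,-1.2],
    [-1,0.02,0.043,0,-1.2],
    [-1,0.02,0.043,0,-1.2],
    [-1,0.02,0.043,0,-1.2],
    [-1,0.02,0.043,0,-1.2],
    [-1,0.02,0.043,0,-1.2],
    [-1,0.02,0.043,0,-1.2]
  ],
  "force": 20
}}

```text
t: 1.2
ee_pos: [450.4, -113.6, 222.8]
eef_rot: [0.994, 0.109, 0.0, 0.0]
contact_force: [0.5, -0.2, 0.6]
grip_width: 87.8
gripper_force: 0.0
```

Call:
{"name": "arm_command", "arguments": {
  "deltas": [
    [-1,0.0065,0.043,0,-1.2],
    [-1,0.0065,0.043,0,-1.2],
    [-1,0.0065,0.043,0,-1.2],
    [-1,0.0065,0.043,0,-1.2],
    [-1,0.0065,0.043,0,-1.2],
    [-1,0.0065,0.043,0,-1.2],
    [-1,0.0065,0.043,0,-1.2],
    [-1,0.0065,0.043,0,-1.2],
    [-1,0.0065,0.035,0,-1.2],
    [-1,0.0065,0.025,0,-1.2]
  ]
}}

```text
t: 2.2
ee_pos: [514.8, 291.2, 222.5]
eef_rot: [1.0, 0.006, -0.0, -0.0]
contact_force: [0.3, -0.7, -0.3]
grip_width: 87.9
gripper_force: 0.0
```

Run:
```python
from h import *
f=grab("wrist");s=env.sense();print(s["ee_pos"],s["eef_rot"],s["joint_positions"]);save(f,"w1.png");C=cloud(f)
y=R.from_quat(s["eef_rot"]).as_matrix()[:,1];print("closing",np.degrees(np.arctan2(y[1],y[0])))
P=C;m=(P[...,2]>36)&(P[...,2]<60)&(np.hypot(P[...,0]-514,P[...,1]-319)<35)
Q=P[m];print(len(Q),cv2.minEnclosingCircle(Q[:,:2].astype(np.float32)) if len(Q) else 0,Q.mean(0),np.median(Q[:,2]),Q[:,:2].min(0),Q[:,:2].max(0))
```

```text
[516.1230871  294.1388751  222.48928574] [ 9.99982654e-01  5.61193736e-03  7.11813135e-04 -1.64064818e-03] [0.40014502 0.34885677 1.52622966 0.00260363 1.26393168 1.95893411]
closing -89.35677972315511
1128 ((515.7394409179688, 321.1584777832031), 23.979633331298828) [516.45319415 320.94432521  41.50662832] 41.54420814111069 [492.87495075 297.96739894] [539.29591087 344.44906576]
```

View pics/w1.png

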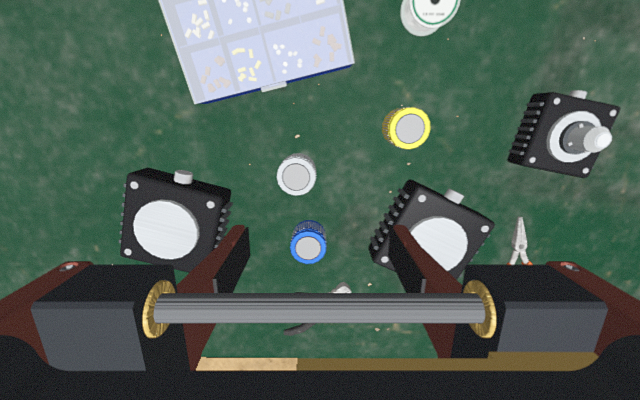

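The wrist view shows the grey cell at (296,175), world (516,321), with free room on both finger sides. Descending.

Call:
{"name": "arm_command", "arguments": {
  "deltas": [
    [-1,0,0.027,0,0],
    [-1,0,0,-0.04,0],
    [-1,0,0,-0.04,0],
    [-1,0,0,-0.04,0],
    [-1,0,0,-0.03,0],
    [-1,0,0,-0.02,0],
    [-1,0,0,-0.02,0],
    [-1,0,0,-0.014,0],
    [-1,0,0,-0.01,0],
    [-1,0,0,0,0]
  ]
}}

```text
t: 3.25
ee_pos: [514.3, 315.1, 7.6]
eef_rot: [1.0, 0.005, -0.001, 0.0]
contact_force: [-0.3, 0.4, 0.3]
grip_width: 87.8
gripper_force: 0.0
```

Call:
{"name": "arm_command", "arguments": {
  "deltas": [
    [1,0,0,0,0],
    [1,0,0,0,0],
    [1,0,0,0,0],
    [1,0,0,0,0],
    [1,0,0,0,0],
    [1,0,0,0,0],
    [1,0,0,0,0],
    [1,0,0,0,0],
    [1,0,0,0,0],
    [1,0,0,0,0]
  ],
  "force": 25
}}

```text
t: 4.25
ee_pos: [515.4, 316.0, 9.1]
eef_rot: [1.0, 0.005, 0.0, -0.0]
contact_force: [-0.2, 2.1, 5.9]
grip_width: 47.3
gripper_force: 25.0
```

Call:
{"name": "arm_command", "arguments": {
  "deltas": [
    [1,0,0,0.02,0],
    [1,0,0,0.03,0],
    [1,0,0,0.04,0],
    [1,0,0,0.04,0],
    [1,0,0,0.03,0],
    [1,0.005,-0.03,0,0],
    [1,0.005,-0.04,0,0],
    [1,0.005,-0.04,0,0],
    [1,0.005,-0.04,0,0],
    [1,0.005,-0.04,0,0]
  ]
}}

```text
t: 5.25
ee_pos: [539.2, 123.8, 168.0]
eef_rot: [1.0, 0.006, -0.001, 0.0]
contact_force: [0.6, 1.2, -1.1]
grip_width: 48.1
gripper_force: 25.0
```

Run:
```python
from h import *
f=grab("wrist");s=env.sense();print(s["ee_pos"],s["grip_width"],s["contact_force"],s["joint_positions"][5]);save(f,"w2.png");C=cloud(f)
for lo,hi in((64,85),(36,48)):
    m=(C[...,2]>lo)&(C[...,2]<hi)&(np.hypot(C[...,0]-565,C[...,1]+14)<(25 if lo>50 else 32))
    Q=C[m]; print(len(Q),cv2.minEnclosingCircle(Q[:,:2].astype(np.float32)) if len(Q) else 0, Q.mean(0) if len(Q) else 0)
```

```text
[540.01777884 118.25121418 167.96860414] 47.615828480116505 [-0.41033427 -4.0265802  -1.14644973] 1.6571052900617085
735 ((567.5820922851562, -13.922351837158203), 14.934447288513184) [568.67939592 -11.09933301  70.74625306]
1656 ((567.56640625, -13.791218757629395), 30.425369262695312) [570.80377009  -6.94904066  40.58077033]
```

View pics/w2.png

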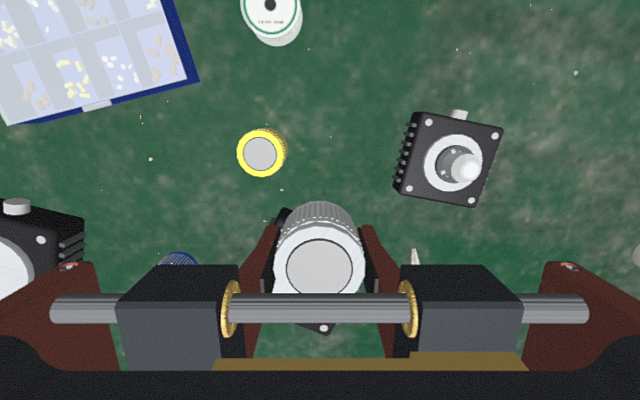

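The wrist view shows the cell held level at (320,260), and the mount with its flange at (455,160). I'll stop just short of the mount for a clean measurement.

Call:
{"name": "arm_command", "arguments": {
  "deltas": [
    [1,-0.003,-0.04,0,0],
    [1,-0.004,-0.04,0,0],
    [1,-0.003,-0.03,0,0],
    [1,0,-0.02,0,0],
    [1,0,-0.002,0,0],
    [1,0,0,0,0],
    [1,0,0,0,0],
    [1,0,0,0,0],
    [1,0,0,0,0],
    [1,0,0,0,0]
  ]
}}

```text
t: 6.3
ee_pos: [530.0, -5.8, 168.6]
eef_rot: [1.0, 0.006, -0.0, -0.0]
contact_force: [0.2, 1.2, -1.0]
grip_width: 47.6
gripper_force: 25.0
```

```bash
cat > meas.py <<'E'
from h import *
f=grab("wrist");s=env.sense();p=s["ee_pos"];print(p,s["contact_force"]);C=cloud(f)
for lo,hi,c,r in((62,85,(566,-14),25),(38,45,(566,-14),34),(p[2]+26,p[2]+45,p[:2],30)):
    m=(C[...,2]>lo)&(C[...,2]<hi)&(np.hypot(C[...,0]-c[0],C[...,1]-c[1])<r)
    Q=C[m]; print(len(Q),cv2.minEnclosingCircle(Q[:,:2].astype(np.float32)) if len(Q) else 0, Q.mean(0) if len(Q) else 0)
# glass disc, by ellipse at cap-top height
g=f["color"].astype(int)
E
python3 - <<'E'
from meas import *
save(f,"w3.png",(180,60,460,340),2)
E
```

```text
[530.01520349  -5.91510815 168.6219598 ] [-0.06820956  0.35165809 -1.81434236]
700 ((567.6139526367188, -13.773344993591309), 13.964263916015625) [568.62767992 -13.57477976  70.83321107]
1524 ((567.5297241210938, -13.930051803588867), 29.709156036376953) [569.70035001 -13.77387299  39.75875939]
6152 ((533.8574829101562, -5.857248783111572), 28.744958877563477) [535.34208177  -5.09814472 201.35000883]
```

View pics/w3.png

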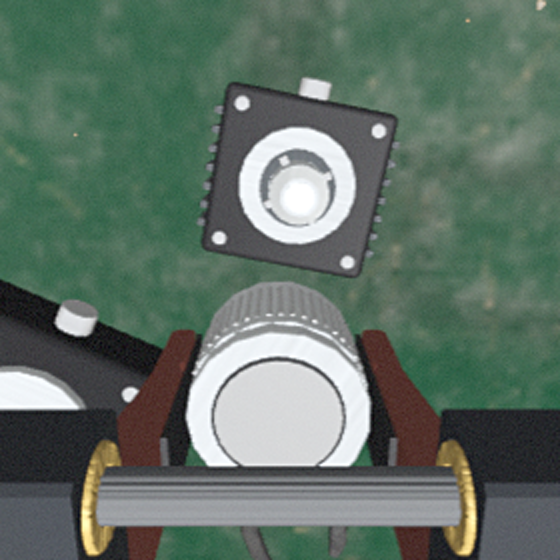

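The crop shows the mount at (297,185) with four pins visible, and the cell cap, with its glass disc centred at (280,415), upright in the grip. Next is the cell's offset relative to the mount from the same camera.

Run:
```python
from meas import *
print(onz(f,[(320,267.5)],202))
m=(C[...,2]>198)&(C[...,2]<206)&(np.hypot(C[...,0]-532,C[...,1]+6)<30)&(f["color"].min(2)>150)
Q=C[m][:,:2];
# cap outline: extreme points per y column on far (+x) side, algebraic circle fit
E=[]
for a in np.arange(-50,51,5):
    d=np.array([np.cos(np.radians(a)),np.sin(np.radians(a))]);r=Q-np.array([530,-6]);k=np.abs(r@np.array([-d[1],d[0]]))<1.5
    if k.any(): E.append(Q[k][np.argmax(r[k]@d)])
E=np.array(E);A=np.c_[2*E,np.ones(len(E))];x=np.linalg.lstsq(A,(E**2).sum(1),rcond=None)[0];print(x[:2],np.sqrt(x[2]+x[:2]@x[:2]),np.median(C[m][:,2]))
```

```text
[529.98851514  -6.04684285 168.63965753] [-0.11485668 -0.56946035 -1.32838719]
706 ((567.54248046875, -13.847990989685059), 14.0667142868042) [568.63266756 -13.60614738  70.84108976]
1520 ((567.5459594726562, -13.56376838684082), 29.822473526000977) [569.69487379 -13.57107827  39.72753855]
6161 ((534.4219360351562, -6.001121520996094), 28.562528610229492) [535.38428275  -5.20917161 201.3601374 ]
[[531.98490361  -5.66419194 202.        ]]
[530.1931414   -4.76446715] 24.120617665073002 201.05705484270163
```

Call:
{"name": "arm_command", "arguments": {
  "deltas": [
    [1,0.02,-0.004,0,0],
    [1,0.017,-0.004,0,0],
    [1,0,0,-0.03,0],
    [1,0,0,-0.025,0],
    [1,0,0,-0.015,0],
    [1,0,0,-0.008,0],
    [1,0,0,0,0],
    [1,0,0,0,0],
    [1,0,0,0,0],
    [1,0,0,0,0]
  ]
}}

```text
t: 7.4
ee_pos: [567.7, -14.5, 91.6]
eef_rot: [1.0, 0.005, 0.001, 0.0]
contact_force: [-0.7, -0.7, -1.2]
grip_width: 47.6
gripper_force: 25.0
```

Call:
{"name": "arm_command", "arguments": {
  "deltas": [
    [1,0,0,-0.003,0],
    [1,0,0,-0.003,0],
    [1,0,0,-0.003,0],
    [1,0,0,-0.003,0],
    [1,0,0,0,0],
    [1,0,0,0,0],
    [1,0,0,0,0],
    [1,0,0,0,0],
    [1,0,0,0,0],
    [1,0,0,0,0]
  ]
}}

```text
t: 8.4
ee_pos: [567.0, -14.4, 78.7]
eef_rot: [1.0, 0.005, 0.0, -0.0]
contact_force: [-0.7, -0.8, -0.7]
grip_width: 47.8
gripper_force: 25.0
```

Call:
{"name": "arm_command", "arguments": {
  "deltas": [
    [1,0,0,-0.002,0],
    [1,0,0,-0.002,0],
    [1,0,0,-0.002,0],
    [1,0,0,-0.002,0],
    [1,0,0,-0.002,0],
    [1,0,0,0,0],
    [1,0,0,0,0],
    [1,0,0,0,0],
    [1,0,0,0,0],
    [1,0,0,0,0]
  ]
}}

```text
t: 9.4
ee_pos: [567.1, -14.4, 68.7]
eef_rot: [1.0, 0.005, 0.0, -0.0]
contact_force: [-0.2, 0.6, -1.9]
grip_width: 47.8
gripper_force: 25.0
```

Call:
{"name": "arm_command", "arguments": {
  "deltas": [
    [1,0,0,-0.002,0],
    [1,0,0,-0.001,0],
    [1,0,0,-0.001,0],
    [1,0,0,-0.001,0],
    [1,0,0,-0.001,0],
    [1,0,0,-0.001,0],
    [1,0,0,0,0],
    [1,0,0,0,0],
    [1,0,0,0,0],
    [1,0,0,0,0]
  ]
}}

```text
t: 10.4
ee_pos: [567.1, -14.4, 61.7]
eef_rot: [1.0, 0.005, 0.0, -0.0]
contact_force: [-0.2, 0.1, -1.0]
grip_width: 47.6
gripper_force: 25.0
```

Call:
{"name": "arm_command", "arguments": {
  "deltas": [
    [1,0,0,-0.001,0],
    [1,0,0,-0.001,0],
    [1,0,0,0,0],
    [1,0,0,0,0],
    [1,0,0,0,0],
    [1,0,0,0,0],
    [1,0,0,0,0],
    [1,0,0,0,0],
    [1,0,0,0,0],
    [1,0,0,0,0]
  ]
}}

```text
t: 11.4
ee_pos: [567.3, -14.4, 60.6]
eef_rot: [1.0, 0.005, 0.0, 0.0]
contact_force: [-2.7, -0.1, 8.6]
grip_width: 47.6
gripper_force: 25.0
```

Contact with the pins at about 9 N. Turning slowly now, watching for the drop.

Call:
{"name": "arm_command", "arguments": {
  "deltas": [
    [1,0,0,0,2],
    [1,0,0,0,2],
    [1,0,0,0,2],
    [1,0,0,0,2],
    [1,0,0,0,2],
    [1,0,0,0,2],
    [1,0,0,0,2],
    [1,0,0,0,2],
    [1,0,0,0,0],
    [1,0,0,0,0]
  ]
}}

```text
t: 12.4
ee_pos: [568.2, -14.4, 60.7]
eef_rot: [0.989, 0.145, 0.001, 0.0]
contact_force: [0.1, 0.8, 6.5]
grip_width: 47.1
gripper_force: 25.0
```

Call:
{"name": "arm_command", "arguments": {
  "deltas": [
    [1,0,0,0,2],
    [1,0,0,0,2],
    [1,0,0,0,2],
    [1,0,0,0,2],
    [1,0,0,0,2],
    [1,0,0,0,2],
    [1,0,0,0,0],
    [1,0,0,0,0],
    [1,0,0,0,0],
    [1,0,0,0,0]
  ]
}}

```text
t: 13.4
ee_pos: [568.1, -14.3, 60.7]
eef_rot: [0.969, 0.247, 0.001, 0.0]
contact_force: [-1.1, 1.0, 6.2]
grip_width: 47.6
gripper_force: 25.0
```

```bash
python3 -c "
from h import *
s=env.sense();print(s['torque'],s['contact_force'],s['ee_pos'],s['joint_positions'][5])"
```

```text
[0.19880389 0.13176001 0.04010962] [-1.10524603  0.97910326  6.20166972] [568.10716337 -14.29326718  60.68187303] 0.9238428064165219
```

Call:
{"name": "arm_command", "arguments": {
  "deltas": [
    [1,0,0,0,2],
    [1,0,0,0,2],
    [1,0,0,0,2],
    [1,0,0,0,2],
    [1,0,0,0,2],
    [1,0,0,0,2],
    [1,0,0,0,0],
    [1,0,0,0,0],
    [1,0,0,0,0],
    [1,0,0,0,0]
  ]
}}

```text
t: 14.4
ee_pos: [568.1, -14.3, 60.7]
eef_rot: [0.938, 0.347, 0.001, 0.0]
contact_force: [-0.8, 1.7, 6.2]
grip_width: 47.7
gripper_force: 25.0
```

Call:
{"name": "arm_command", "arguments": {
  "deltas": [
    [1,0,0,0,2],
    [1,0,0,0,2],
    [1,0,0,0,2],
    [1,0,0,0,2],
    [1,0,0,0,2],
    [1,0,0,0,2],
    [1,0,0,0,0],
    [1,0,0,0,0],
    [1,0,0,0,0],
    [1,0,0,0,0]
  ]
}}

```text
t: 15.4
ee_pos: [566.9, -14.4, 59.6]
eef_rot: [0.896, 0.443, -0.0, -0.0]
contact_force: [0.9, -0.1, -1.6]
grip_width: 47.5
gripper_force: 25.0
```

The force has gone and the tool sank 1 mm, so the keyways are over the pins. Pushing down with a firmer grip.

Call:
{"name": "arm_command", "arguments": {
  "deltas": [
    [1,0,0,-0.001,1],
    [1,0,0,-0.001,1],
    [1,0,0,-0.001,0],
    [1,0,0,-0.001,0],
    [1,0,0,-0.001,0],
    [1,0,0,0,0],
    [1,0,0,0,0],
    [1,0,0,0,0],
    [1,0,0,0,0],
    [1,0,0,0,0]
  ],
  "force": 45
}}

```text
t: 16.4
ee_pos: [566.9, -14.4, 54.7]
eef_rot: [0.889, 0.459, -0.0, -0.0]
contact_force: [-1.3, 0.3, 3.1]
grip_width: 47.3
gripper_force: 45.0
```

Call:
{"name": "arm_command", "arguments": {
  "deltas": [
    [1,0,0,-0.001,0],
    [1,0,0,-0.001,0],
    [1,0,0,-0.001,0],
    [1,0,0,-0.001,0],
    [1,0,0,-0.001,0],
    [1,0,0,0,0],
    [1,0,0,0,0],
    [1,0,0,0,0],
    [1,0,0,0,0],
    [1,0,0,0,0]
  ]
}}

```text
t: 17.4
ee_pos: [567.0, -14.4, 49.8]
eef_rot: [0.889, 0.459, 0.0, -0.0]
contact_force: [-2.3, 0.9, 6.0]
grip_width: 47.2
gripper_force: 45.0
```

Call:
{"name": "arm_command", "arguments": {
  "deltas": [
    [1,0,0,-0.001,0],
    [1,0,0,-0.001,0],
    [1,0,0,0,0],
    [1,0,0,0,0],
    [1,0,0,0,0],
    [1,0,0,0,0],
    [1,0,0,0,0],
    [1,0,0,0,0],
    [1,0,0,0,0],
    [1,0,0,0,0]
  ]
}}

```text
t: 18.4
ee_pos: [567.0, -14.4, 49.0]
eef_rot: [0.889, 0.459, 0.0, 0.0]
contact_force: [-5.6, 0.4, 18.3]
grip_width: 47.6
gripper_force: 45.0
```

Run:
```python
from h import *
s=env.sense();print(s['torque'],s['contact_force'],s['ee_pos'])
f=grab("side");C=cloud(f);p=(567,-14)
m=(C[...,2]>76)&(C[...,2]<95)&(np.hypot(C[...,0]-p[0],C[...,1]-p[1])<24)&(f["color"].min(2)>120);print(m.sum(),np.median(C[m],0) if m.any() else 0)
save(f,"s2.png",(250,150,350,225),7)
```

```text
[ 0.12261743  1.00621171 -0.03382098] [-5.64431074  0.41713598 18.32858161] [567.01507463 -14.42611977  49.02571651]
87 [570.16353668  -7.82521423  82.67944598]
```

View pics/s2.png

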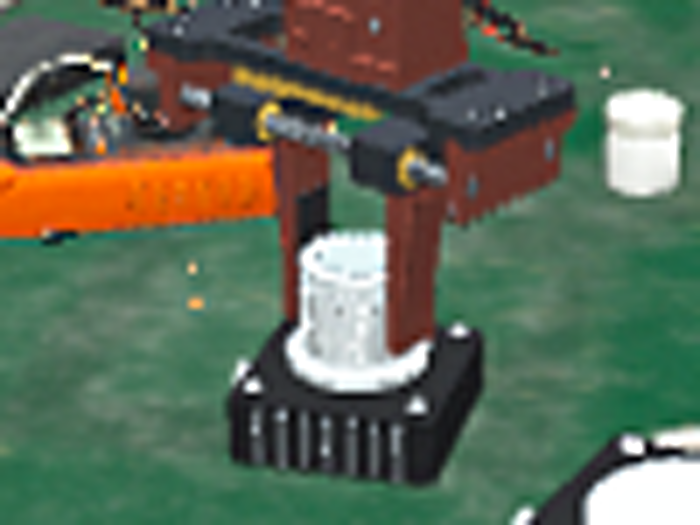

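The picture shows the cell seated flush on the flange at (345,370), upright and still gripped. The cap top reads 82.7 mm against 82 mm at home, and the force rose sharply at the hard stop. Handing in.

```bash
python3 -c "
from plant import env
print(env.close_job())"
```

```text
the job is handed in; nothing more can be done
None
```

I keyed the filter cell onto the smallest camera's mount and handed the job in at about 18 s, holding it pushed fully home with a 45 N grip and 18 N of downward push; the hand-in returned no verdict.

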